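# Unlatch the loaded slide cassette and hold it over the light pad

### The arm

A 6-joint arm with a two-finger parallel gripper is mounted at the origin on the work surface. World frame = base frame: x ahead of the robot, y to its left, z up, the work surface at z = 0. Lengths are in m, angles in rad, forces in N, time in s.
With the tool pointing down it reaches from about 0.225 to 0.875 m from the base axis. Payload 3.4 kg.
Tool frame: the origin (TCP) lies at the very end of the fingers, on their centre line; the grasp point (between the pads) lies 19 mm behind it; z points along the fingers, y is the direction in which the jaws open and shut (so a half turn about z gives the same grasp; the last joint's range is limited). The gripper opens to 85 mm and grips with 20 to 120 N. Pads are 22 mm wide; open, the fingers measure 114 mm over their backs; the gripper's body (76 mm by 85 mm) begins 54 mm behind the grasp point. The pads swing forward as they close: fully open they stand 13 mm farther back than shut.
Start: joints at [-1.226, 0.276, 1.505, -0, 1.361, -0.121], TCP at [0.258, -0.514, 0.231] pointing down, gripper open.
Joint ranges: [-2.89, 2.89], [-0.75, 2.08], [0.22, 2.7], [-1.18, 4.32], [0.11, 2.71], [-2.7, 2.7]. Speed limits (rad/s): [2.57, 2.57, 3.14, 3.14, 3.14, 3.14].

### API

Orientations are given as a unit quaternion [w, x, y, z].
In Python, from rig import telemetry, cams, sign_off, spotter gives the robot as it stands.
- The arm moves only by the tool servo_tool, never from a script. Its argument "steps" is a list of rows, each a list of 6 numbers: the shift along the tool's x, y, z in mm, then the turn, a rotation vector about the tool's x, y, z in degrees. In form: [[x, y, z, ax, ay, az], ...]. A call has 1 to 8 rows; each row is the pose to reach, as a shift and turn from the pose commanded when the call began, along the tool's axes at that moment; what a row does not reach only later rows make up. A row lasts 1/10 s, in which the tool goes at most 50 mm and 8.59 degrees, less where a joint would pass 70% of its speed; a pose out of reach is approached as far as the arm can. A call with a gripper value outside its range is refused whole. "hand" is the closure in counts, from 0 (fully open) to 255 (shut), set as the call begins (left out, the last holds). The fingers move at their own pace and stop on an object; "grip_force" is the grip in N (left out, the last holds). Time passes only in rows, so rows that repeat a pose let the fingers close. It gives the time, the measured TCP pose, the force and the opening at its end, in the units of the state.
- telemetry.get_state(): the state, without advancing time (a new reading comes with each control period).
- cams.get_image(name): name is "side" or "top"; returns (picture, depth): 480x640x3 uint8, red, green, blue; 480x640 float32, m along the optical axis (not along the pixel's ray), 0 where there is no reading.
- cams.camera_model(name): a dict with "camera_matrix" (3x3 intrinsics, pixels), "origin" and "rotation" of the camera in the world. Camera axes: x right, y up, looking along -z (the intrinsics and any distortion apply to the point x, -y, -z); pixel columns grow to the right and rows downward; lengths in m; the calibration is good to about 2 mm. A picture is of the moment at which its call begins. camera_model takes no time and is no camera call.
- sign_off(): hands the job in, once; it reports no verdict.
Trained networks look in the newest picture that a camera, given by its name, has taken for a name from the list of things; names that differ only in an ending like _2 or _b are one class to them, and where a whole thing is asked for, a point or a joint stands for the part that bears it (a point fixed in the world has none). Each returns a list of dicts, best first, with "conf" (0 to 1); they miss things now and then, are a little off and sometimes report something else, mostly with a low value. They report only what shows in the picture. A call takes as long as a camera call. They do not tell look-alikes from the thing itself.
- spotter.outline_of(query, camera): "region" (480x640 bool, what is visible of it) and "rect" ([left, top, width, height] in pixels, round what is visible of it).
The state is a dict: "clock": time; "qpos": joint angles; "qd": joint speeds; "effort": joint torques, N m; "position": TCP position; "ee_rot": TCP orientation; "contact_force": force on the tool from outside, world axes, zero at the start; "moment": the same for the moment, N m; "width": finger opening in m.
Only numpy, scipy, OpenCV 4.12 (cv2) and the standard library are available. Lean on these libraries where they do the work, as an engineer would, in place of code of your own. Each camera call takes 0.05 s, during which the arm holds its last target.

### The job

Pinch the two side catches of the slide cassette that is filled with glass slides, lift it out of its dock and finish holding it, level and still, catches still pinched, over the middle of the flat light pad, its underside at least 10 cm above the bench. Be gentle: squeeze no harder than the catches and the light load need, and do not tug at the dock before the catches have let go. Leave the empty cassette locked in its dock and the other things on the bench where they are; do not put the cassette down at the end.

Things in the scene. Friction and masses are not known exactly. Their poses are not given: they have to be found in the camera images.
- loaded: White slide cassette filled with six upright glass slides standing 10 mm out of its open top. Box 86 (own x) x 33 (own y) x 40 mm (z); slide tops at z = 50 mm; about 150 g. Origin: centre of its underside, z up. At mid-length of each long side (+y and -y) is a black sprung catch, whose foot locks under a ledge of the dock. Over 35 N per finger cracks it.
- loaded_grip (a point): Point midway between the loaded cassette's two catch pads, 41 mm above its underside; axes as the cassette's (squeeze along y). Pads are flat, upright, 30 mm wide (x), 26 mm tall (z = 28 to 54 mm); over both it measures 60 mm along y released, 47 mm fully pinched. It is carried by these pads; 10 to 15 N per finger is plenty.
- loaded_left (a joint): Travel of the loaded cassette's catch on its +y side: 0 released, 0.0065 m fully pushed in (takes 5 N), springs back. Its tooth clears the dock's ledge when it is in by over 4 mm.
- loaded_right (a joint): The same for the catch on its -y side.
- dock_loaded: Fixed grey dock of the loaded cassette: plate 120 (x) x 90 (y) x 6 mm, origin at the centre of its underside. The cassette stands on the plate, same axes, underside 6 mm above the bench, between stops and guides 22 mm high (the dock's highest parts), 1.5 mm play. Ledges over the teeth 29 to 41 mm from the middle along y. Lift straight up; clear after 20 mm. Tug limit 40 N.
- dock_empty: The second dock, identical, holding the empty cassette. Origin at the centre of its underside.
- empty: The second cassette, the same in shape and size and with the same catches, but with no slides in it (open slots). Origin at the centre of its underside. To be left locked in its dock.
- light_pad: Flat light pad, fixed, 150 (x) x 110 (y) x 8 mm, grey rim and plain white panel. Origin at the centre of its underside.
- well_plate: Bystander: clear multiwell plate 127 x 85 x 15 mm, origin at the centre of its underside.
- reagent: Bystander: small amber bottle, 48 mm across, 85 mm tall, origin at the centre of its underside.
- tip_box: Bystander: box of pipette tips 122 x 84 x 61 mm, origin at the centre of its underside.
- tube_rack: Bystander: rack with capped tubes 100 x 50 x 65 mm, origin at the centre of its underside.
- marker: Bystander: marker pen 122 mm long, 12 mm thick, lying, origin under its middle.
- forceps: Bystander: steel forceps 115 mm long, 7 mm high, lying, origin under its middle.
- pipette: Bystander: hand pipette 207 mm long, 22 mm high, lying, origin under it.
Mind the look-alikes: they are no part of the job. What is shaped like the dock_empty but green is not meant.

How it is judged:
On the way, in this order (a step that is already met when the one before it is completed fails the run):
1. both catches of the loaded cassette are pinched in while it still stands in its dock (value of joint each of loaded_left, loaded_right above 0.004 m and z of loaded in the frame of dock_loaded below 0.012 m and horizontal distance between loaded and dock_loaded below 0.01 m), for 0.1 s.
2. the loaded cassette is lifted clear of its dock by the pinched catches (z of loaded in the frame of dock_loaded above 0.04 m and value of joint each of loaded_left, loaded_right above 0.004 m), for 0.1 s.
At the end, for the whole second after the job is handed in: Loaded cassette held by its two catches (each in by over 4 mm), underside over 95 mm above the bench, centre within 30 mm of the light pad's centre from above, tilt under 0.2 rad, slower than 30 mm/s, touching neither pad nor dock; the empty cassette still seated in its dock (height (world z) of loaded above 0.095 m and horizontal distance between loaded and light_pad below 0.03 m and angle between loaded's own z axis and vertical below 0.2 rad and linear speed of loaded below 0.03 m/s and value of joint each of loaded_left, loaded_right above 0.004 m and contact force between the fingers and loaded above 1 N and distance between the grasp point and loaded_grip below 0.04 m and contact force between loaded and light_pad below 0.1 N and contact force between loaded and dock_loaded below 0.1 N and horizontal distance between empty and dock_empty below 0.006 m and z of empty in the frame of dock_empty below 0.01 m); the arm keeps its last pose, push and grip.
It fails at once if the loaded cassette is squeezed hard (over 35 N per finger, 70 N for the two) (contact force between the fingers and loaded above 70 N).
It fails at once if the loaded cassette is tugged or pushed against its dock with more than 40 N (contact force between loaded and dock_loaded above 40 N).
It fails at once if the empty cassette is disturbed (distance of empty from where it was at the start of the episode above 0.01 m).
It fails at once if a bystander is moved by more than 30 mm (distance of any of well_plate, reagent, tip_box, tube_rack, marker, forceps, pipette from where it was at the start of the episode above 0.03 m).
It also fails if it takes over 45 s, if anything falls off the work surface, if the arm or the gripper's body presses on something with over 40 N, if the wrist force passes 120 N, or if a joint passes its speed limit or range.

## Working session

There is one attempt and no reset: what is moved stays moved. The work goes in short steps, Python scripts to look and compute and a tool call to move; the robot and the scene stay as the last step left them, time stands still between calls to the robot, and variables do not carry over. Pictures are saved under pics/ and viewed, and the job is handed in when it is done.

Besides the shell and the picture viewer there is one more tool, called as a command line: name --pt "numbers of a row" for each row, then --argument value for the rest. servo_tool: Moves the arm, as the interface text tells. Its arguments: {"type":"object","properties":{"steps":{"type":"array","items":{"type":"array","items":{"type":"number"}}},"hand":{"type":"number"},"grip_force":{"type":"number"}},"required":["steps"]}

```bash
mkdir -p pics; ls
python3 - <<'E'
from rig import telemetry,cams,spotter
import cv2,numpy as np
s=telemetry.get_state();print({k:np.round(v,3).tolist() for k,v in s.items()})
for n in("top","side"):
    im,d=cams.get_image(n);cv2.imwrite(f"pics/{n}0.png",im[:,:,::-1]);np.savez(f"{n}0.npz",im=im,d=d)
    print(n,cams.camera_model(n))
E
```

```text
pics
{'clock': 0.0, 'qpos': [-1.226, 0.277, 1.506, -0.0, 1.361, -0.121], 'qd': [-0.001, 0.0, -0.001, -0.001, 0.001, 0.002], 'effort': [-0.003, -41.678, -24.581, -0.0, 0.011, -0.0], 'position': [0.258, -0.513, 0.23], 'ee_rot': [-0.001, 0.973, 0.231, -0.0], 'contact_force': [0.271, 0.876, 0.385], 'moment': [-0.012, 0.031, 0.001], 'width': 0.085}
top {'camera_matrix': array([[518.25567968,   0.        , 322.5955683 ],
       [  0.        , 518.25567968, 250.58919997],
       [  0.        ,   0.        ,   1.        ]]), 'origin': array([ 0.44771487, -0.05969123,  1.32026395]), 'rotation': array([-0.70306033, -0.03387957,  0.02106443,  0.71001031])}
side {'camera_matrix': array([[446.60593741,   0.        , 317.44121644],
       [  0.        , 446.60593741, 246.29872847],
       [  0.        ,   0.        ,   1.        ]]), 'origin': array([0.24659257, 0.44206123, 0.73587692]), 'rotation': array([-0.25117571, -0.10492937,  0.34015649,  0.90010785])}
```

View pics/top0.png

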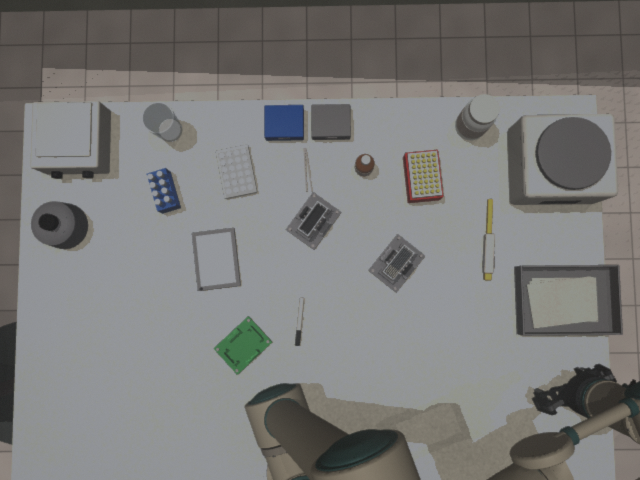

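View pics/side0.png

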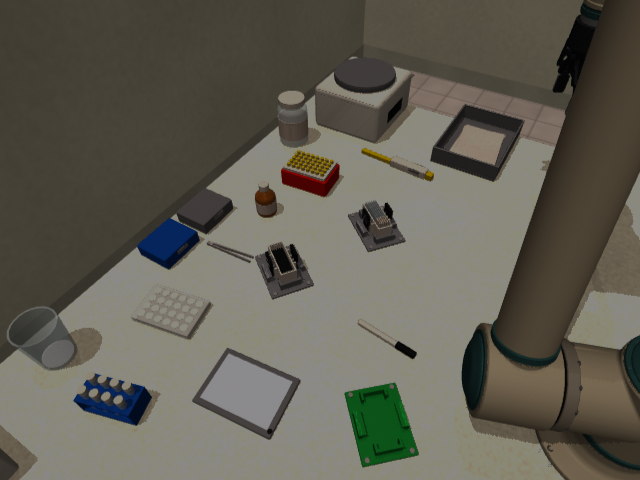

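Run:
```python
from rig import spotter
import numpy as np
out={}
for c in("top","side"):
  for q in("loaded","light_pad","dock_loaded","empty"):
    for i,r in enumerate(spotter.outline_of(q,c)):
        m=r["region"];ys,xs=np.nonzero(m)
        print(c,q,round(r["conf"],2),r["rect"],m.sum(),xs.mean().round(1),ys.mean().round(1))
        out[f"{c}_{q}_{i}"]=m
np.savez("seg.npz",**out)
```

```text
top loaded 0.7 [380.8, 245.9, 30.6, 34.8] 645 397.4 261.9
top loaded 0.47 [194.4, 227.2, 45.1, 65.9] 2542 215.3 258.8
top light_pad 0.87 [191.9, 227.4, 46.4, 64.2] 2563 215.9 259.1
top light_pad 0.35 [146.0, 168.0, 33.4, 46.3] 1036 163.3 190.8
top dock_loaded 0.91 [369.3, 234.9, 52.6, 57.3] 997 395.1 262.7
top empty 0.75 [296.0, 198.3, 33.1, 40.1] 670 312.4 218.8
side loaded 0.96 [364.1, 200.3, 32.3, 38.5] 848 376.9 218.4
side light_pad 0.93 [194.8, 347.4, 108.6, 92.4] 5537 247.2 392.5
side dock_loaded 0.66 [347.5, 203.1, 59.7, 47.0] 861 374.6 234.0
side dock_loaded 0.4 [363.4, 151.4, 69.1, 27.0] 738 401.3 164.6
side dock_loaded 0.22 [72.8, 373.5, 78.6, 53.8] 2647 112.3 398.1
side empty 0.63 [260.6, 240.0, 38.0, 40.6] 989 281.9 261.6
```

Run:
```python
import cv2,numpy as np
t=cv2.imread("pics/top0.png");s=cv2.imread("pics/side0.png")
a=cv2.resize(t[190:300,280:430],(800,586),interpolation=cv2.INTER_CUBIC)
b=cv2.resize(s[185:305,245:415],(800,565),interpolation=cv2.INTER_CUBIC)
cv2.imwrite("pics/za.png",np.clip(a*1.5,0,255));cv2.imwrite("pics/zb.png",np.clip(b*1.5,0,255))
```

```text
[ WARN:0@0.062] global loadsave.cpp:1063 imwrite_ Unsupported depth image for selected encoder is fallbacked to CV_8U.
```

View pics/za.png

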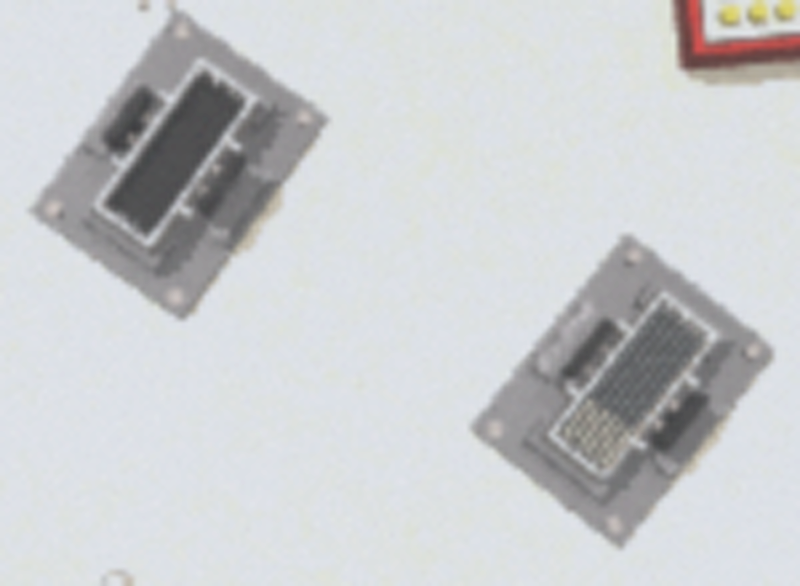

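View pics/zb.png

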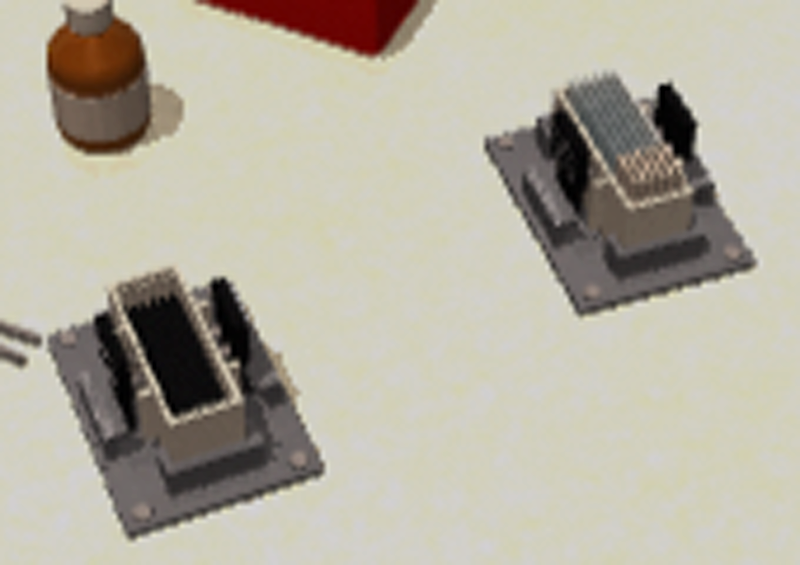

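```bash
cat > h.py <<'E'
import numpy as np,cv2
from scipy.spatial.transform import Rotation as R
from rig import cams
def cam(n):
    m=cams.camera_model(n);q=m["rotation"];return m["camera_matrix"],np.array(m["origin"]),R.from_quat(q,scalar_first=True).as_matrix()
def rays(n,uv):
    K,o,M=cam(n);uv=np.atleast_2d(uv).astype(float)
    p=np.c_[(uv[:,0]-K[0,2])/K[0,0],-(uv[:,1]-K[1,2])/K[1,1],-np.ones(len(uv))]
    return o,p@M.T
def onz(n,uv,z):
    o,d=rays(n,uv);t=(z-o[2])/d[:,2];return o+d*t[:,None]
def cloud(n,depth):
    v,u=np.mgrid[0:480,0:640];o,d=rays(n,np.c_[u.ravel(),v.ravel()])
    return (o+d*depth.ravel()[:,None]).reshape(480,640,3)
E
python3 - <<'E'
from h import *
f=5.3333
dock=np.array([(628,235),(773,350),(620,548),(472,425)])/f+[280,190]
rim=np.array([(663,290),(720,335),(608,480),(550,435)])/f+[280,190]
dock=dock-.4;rim=rim-.4
for nm,c,z in(("dock",dock,.006),("rim",rim,.046)):
    P=onz("top",c,z);print(nm,P.round(4).tolist(),"ctr",P.mean(0).round(4),np.linalg.norm(np.diff(P[:,:2],axis=0),axis=1))
    print("long ang",np.degrees(np.arctan2(*(P[1]-P[2])[[1,0]])),np.degrees(np.arctan2(*(P[0]-P[3])[[1,0]])),"short",np.degrees(np.arctan2(*(P[0]-P[1])[[1,0]])),np.degrees(np.arctan2(*(P[3]-P[2])[[1,0]])))
# depth
for n in("top","side"):
    d=np.load(n+"0.npz")["d"];im=np.load(n+"0.npz")["im"];C=cloud(n,d);seg=np.load("seg.npz")
    near=(abs(C[...,0]-.455)<.3)&(abs(C[...,1]+.2)<.6)&(d>0)
    print(n,"floor z",np.median(C[near][:,2]))
    for q in("loaded","light_pad"):
        m=seg[f"{n}_{q}_0"]&(d>0);p=C[m];print(n,q,np.median(p,0).round(4),np.percentile(p[:,2],[5,50,95]).round(3))
        if q=="light_pad":
            r=cv2.minAreaRect((p[:,:2]*1000).astype(np.float32));print(r)
# fit slide tops/rim  by height: local cloud
    p=C.reshape(-1,3)
    g=p[(np.hypot(p[:,0]-.44,p[:,1]+.24)<.09)]
    for lo,hi in((.0035,.02),(.04,.07)):
        s=g[(g[:,2]>lo)&(g[:,2]<hi)]
        if len(s)>10: print(n,lo,len(s),s.mean(0).round(4),cv2.minAreaRect((s[:,:2]*1000).astype(np.float32)))
E
```

```text
dock [[0.5914, -0.2269, 0.006], [0.5357, -0.2945, 0.006], [0.4426, -0.2201, 0.006], [0.5015, -0.1512, 0.006]] ctr [ 0.5178 -0.2232  0.006 ] [0.08756161 0.11912867 0.09064714]
long ang -38.62783441954585 -40.11360990863973 short 50.51248841757091 49.51536626760837
rim [[0.5613, -0.2374, 0.046], [0.5402, -0.2631, 0.046], [0.474, -0.2103, 0.046], [0.4949, -0.1841, 0.046]] ctr [ 0.5176 -0.2238  0.046 ] [0.03329305 0.08470893 0.03354165]
long ang -38.56448965842001 -38.73379264943446 short 50.66999410745642 51.39850850488457
top floor z 0.002051866322254292
top loaded [ 0.5172 -0.2207  0.0446] [0.011 0.045 0.061]
top light_pad [0.531  0.2353 0.0087] [0.004 0.009 0.013]
((531.4456176757812, 236.93240356445312), (151.93360900878906, 114.64969635009766), 6.990904808044434)
top 0.0035 745 [ 0.4513 -0.2328  0.0064] ((438.06683349609375, -239.3161163330078), (173.1793212890625, 176.21681213378906), 4.732245922088623)
top 0.04 269 [ 0.5042 -0.2194  0.0513] ((505.15863037109375, -221.01527404785156), (44.49405288696289, 76.01171875), 24.29831314086914)
side floor z 0.0009078969247846569
side loaded [ 0.5097 -0.2071  0.0472] [0.021 0.047 0.059]
side light_pad [0.5259 0.2405 0.0078] [0.006 0.008 0.01 ]
((532.6575317382812, 234.94793701171875), (154.49559020996094, 113.76265716552734), 6.55218505859375)
side 0.0035 381 [ 0.4773 -0.2022  0.0086] ((459.2396240234375, -229.3592071533203), (136.47442626953125, 111.84970092773438), 43.951412200927734)
side 0.04 432 [ 0.5019 -0.216   0.0505] ((503.0625, -219.10110473632812), (45.79237747192383, 75.24598693847656), 25.450725555419922)
```

```bash
cat >> h.py <<'E'
def go(p,yaw):
    """target TCP, angle of tool y in world deg, tool down -> row in current tool axes"""
    from rig import telemetry
    s=telemetry.get_state();M=R.from_quat(s["ee_rot"],scalar_first=True).as_matrix()
    y=np.array([np.cos(np.radians(yaw)),np.sin(np.radians(yaw)),0]);z=np.array([0,0,-1.]);T=np.c_[np.cross(y,z),y,z]
    print("row",((M.T@(np.array(p)-s["position"]))*1000).round(2),np.degrees(R.from_matrix(M.T@T).as_rotvec()).round(2),"now",s["position"].round(4) if hasattr(s["position"],'round') else s["position"],"w",s["width"],"F",np.round(s["contact_force"],2),"t",s["clock"])
E
python3 - <<'E'
from h import *
f=800/170
for nm,c,z in (("rim",[(630,200),(690,185),(555,92)],.046),("dock",[(487,140),(585,313),(755,262)],.006)):
    P=onz("side",np.array(c)/f+[245,185]-.4,z);print(nm,P.round(4).tolist())
    if nm=="dock": print("ctr",(P[0]+P[2])/2)
    else: print("ctr", (P[1]+P[2])/2)
d=(P[0]-P[1]);print(np.degrees(np.arctan2(d[1],d[0])))
go([.5175,-.2235,.15],51)
E
```

```text
rim [[0.4953, -0.1888, 0.046], [0.476, -0.2113, 0.046], [0.5582, -0.2353, 0.046]]
ctr [ 0.51709366 -0.22329895  0.046     ]
dock [[0.5891, -0.2266, 0.006], [0.4953, -0.15, 0.006], [0.4414, -0.2187, 0.006]]
ctr [ 0.5152479  -0.22268857  0.006     ]
-39.25754061171258
row [ 361.99 -142.89   81.31] [   0.      0.   -114.31] now [ 0.2582 -0.5137  0.2313] w 0.08541843330583575 F [ 0.37  0.03 -0.45] t 0.5
```

servo_tool --pt "45 -18 0 0 0 -8" --pt "90 -36 0 0 0 -16" --pt "135 -54 0 0 0 -24" --pt "180 -72 0 0 0 -32" --pt "225 -89 0 0 0 -40" --pt "270 -107 0 0 0 -48" --pt "316 -125 10 0 0 -56" --pt "361.5 -143 20 0 0 -64" --hand 0 --grip_force 20

```text
clock: 1.3
position: [0.5182, -0.2224, 0.2118]
ee_rot: [0.001, 0.701, 0.713, 0.0]
contact_force: [0.3, -0.5, 0.4]
width: 0.0848
```

```bash
python3 -c "
from h import *
go([.517,-.2233,.15],51)"
```

```text
row [-0.79 -1.31 61.76] [  0.05   0.1  -49.98] now [ 0.5182 -0.2224  0.2118] w 0.0847641765313121 F [ 0.29 -0.53  0.37] t 1.3
```

servo_tool --pt "0 0 10 0 0 -8" --pt "0 0 20 0 0 -16" --pt "0 -1 30 0 0 -24" --pt "-1 -1 40 0 0 -32" --pt "-1 -1 50 0 0 -40" --pt "-1 -1.3 62 0 0 -48" --pt "-0.8 -1.3 62 0 0 -50" --pt "-0.8 -1.3 62 0 0 -50"

```text
clock: 2.1
position: [0.5153, -0.2246, 0.149]
ee_rot: [-0.0, 0.336, 0.942, 0.0]
contact_force: [1.0, -0.7, 0.1]
width: 0.0852
```

Run:
```python
from h import *
go([.517,-.2233,.026],51)
for n in("top","side"):
    im,d=cams.get_image(n);cv2.imwrite(f"pics/{n}1.png",im[:,:,::-1])
    c=im[170:310,300:480] if n=="top" else im[110:290,280:480]
    cv2.imwrite(f"pics/{n}1z.png",cv2.resize(cv2.convertScaleAbs(c[:,:,::-1],alpha=1.5),None,fx=3.3,fy=3.3,interpolation=cv2.INTER_CUBIC))
```

```text
row [ -0.53   2.09 123.  ] [-0.01 -0.04 -0.32] now [ 0.5153 -0.2246  0.149 ] w 0.08523118130360469 F [ 1.05 -0.69  0.12] t 2.1
```

View pics/top1z.png

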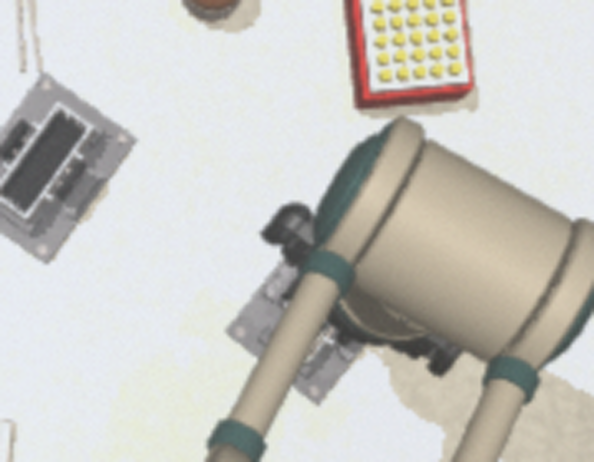

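View pics/side1z.png

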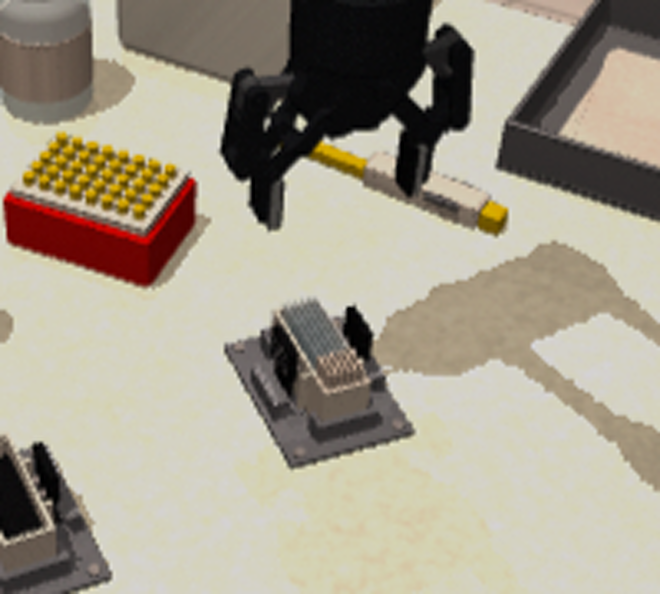

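Run:
```python
from h import *
from rig import telemetry
for i in range(4):
    print(np.array(telemetry.get_state()["position"]).round(4)); cams.get_image("side")
K,o,M=cam("side")
def proj(P):
    c=(P-o)@M;return K[0,0]*c[0]/-c[2]+K[0,2],K[1,1]*-c[1]/-c[2]+K[1,2]
u=np.array([np.cos(np.radians(51)),np.sin(np.radians(51)),0])
for z in(.149,.156,.162,.17):
    print(z,[np.round((np.array(proj(np.array([.5165,-.2237,z])+s*.046*u))-[280,110])*3.3) for s in(1,-1)])
```

```text
[ 0.5157 -0.2249  0.1496]
[ 0.5158 -0.2249  0.1497]
[ 0.5158 -0.2249  0.1497]
[ 0.5157 -0.2249  0.1497]
0.149 [array([264., 239.]), array([401., 205.])]
0.156 [array([265., 231.]), array([402., 197.])]
0.162 [array([266., 223.]), array([403., 189.])]
0.17 [array([266., 212.]), array([405., 178.])]
```

servo_tool --pt "0 2 20 0 0 -0.3" --pt "0 2 40 0 0 -0.3" --pt "-0.5 2 60 0 0 -0.3" --pt "-0.5 2 75 0 0 -0.3" --pt "-0.5 2 85 0 0 -0.3" --pt "-0.5 2 90 0 0 -0.3" --pt "-0.5 2 90 0 0 -0.3"

```text
clock: 3.1
position: [0.517, -0.2235, 0.0591]
ee_rot: [-0.0, 0.334, 0.943, 0.0]
contact_force: [-0.2, 0.6, 0.2]
width: 0.0856
```

Run:
```python
from h import *
for n in("side",):
    im,d=cams.get_image(n)
    c=im[150:260,310:450]
    cv2.imwrite(f"pics/{n}2z.png",cv2.resize(cv2.convertScaleAbs(c[:,:,::-1],alpha=1.7),None,fx=5,fy=5,interpolation=cv2.INTER_CUBIC))
go([.517,-.2233,.024],51)
```

```text
row [ 0.57 -0.   35.66] [ 0.    0.03 -0.01] now [ 0.5174 -0.2236  0.0597] w 0.08526449554007846 F [0.13 0.08 0.48] t 3.15
```

View pics/side2z.png

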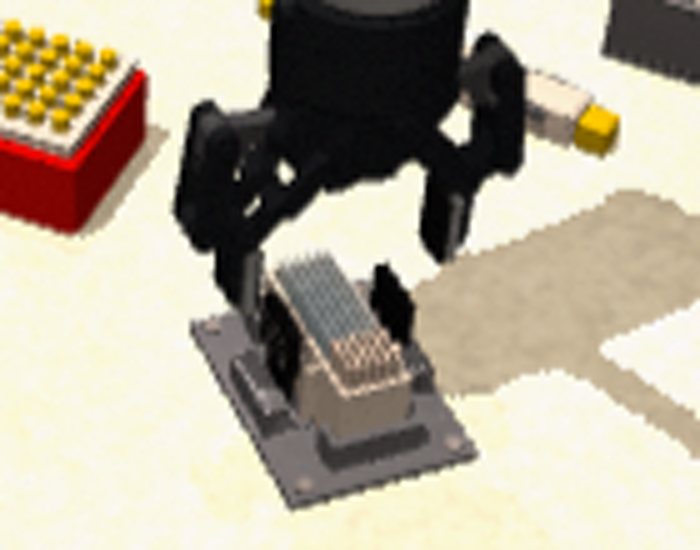

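The side view shows both open fingers clear of the two catches: the left fingertip is near (240,310) in the zoom and the right near (440,255), with the cassette between them. I'll go on down slowly.

servo_tool --pt "0 0 10 0 0 0" --pt "0.3 0 18 0 0 0" --pt "0.5 0 25 0 0 0" --pt "0.5 0 31 0 0 0" --pt "0.5 0 35.5 0 0 0" --pt "0.5 0 35.5 0 0 0"

```text
clock: 3.75
position: [0.5163, -0.2229, 0.023]
ee_rot: [-0.001, 0.334, 0.943, 0.0]
contact_force: [-0.1, -0.5, -0.0]
width: 0.0857
```

Run:
```python
from h import *
for n in("side",):
    im,d=cams.get_image(n)
    c=im[150:260,310:450]
    cv2.imwrite(f"pics/{n}3z.png",cv2.resize(cv2.convertScaleAbs(c[:,:,::-1],alpha=1.7),None,fx=5,fy=5,interpolation=cv2.INTER_CUBIC))
go([.517,-.2233,.024],51)
```

```text
row [-0.46  0.05 -0.51] [-0.01 -0.04 -0.01] now [ 0.5166 -0.2231  0.0235] w 0.08556433615820301 F [ 0.38 -0.43 -0.38] t 3.8
```

View pics/side3z.png

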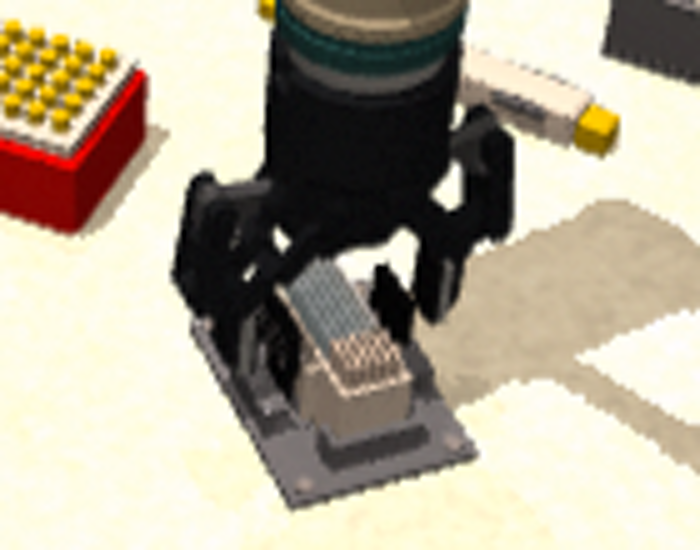

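servo_tool --pt "0 0 0 0 0 0" --pt "0 0 0 0 0 0" --pt "0 0 0 0 0 0" --pt "0 0 0 0 0 0" --hand 75 --grip_force 20

```text
clock: 4.2
position: [0.5169, -0.2235, 0.0242]
ee_rot: [0.0, 0.334, 0.943, -0.0]
contact_force: [-0.2, -1.1, 0.4]
width: 0.0606
```

servo_tool --pt "0 0 0 0 0 0" --pt "0 0 0 0 0 0" --pt "0 0 0 0 0 0" --pt "0 0 0 0 0 0" --hand 105

```text
clock: 4.6
position: [0.5172, -0.2233, 0.0245]
ee_rot: [0.001, 0.334, 0.943, -0.0]
contact_force: [-0.6, 0.4, 6.2]
width: 0.0502
```

servo_tool --pt "0 0 0 0 0 0" --pt "0 0 0 0 0 0" --pt "0 0 0 0 0 0" --pt "0 0 0 0 0 0" --pt "0 0 0 0 0 0" --hand 130

```text
clock: 5.1
position: [0.5171, -0.2235, 0.0249]
ee_rot: [0.001, 0.334, 0.943, -0.0]
contact_force: [-1.7, -0.0, 7.9]
width: 0.0451
```

Run:
```python
from h import *
im,d=cams.get_image("side")
c=im[150:260,310:450]
cv2.imwrite("pics/side4z.png",cv2.resize(cv2.convertScaleAbs(c[:,:,::-1],alpha=1.7),None,fx=5,fy=5,interpolation=cv2.INTER_CUBIC))
go([.517,-.2233,.024],51)
```

```text
row [0.28 0.12 0.91] [-0.01  0.09 -0.01] now [ 0.5171 -0.2236  0.0249] w 0.04577734661537702 F [-0.94 -0.65  7.65] t 5.15
```

View pics/side4z.png

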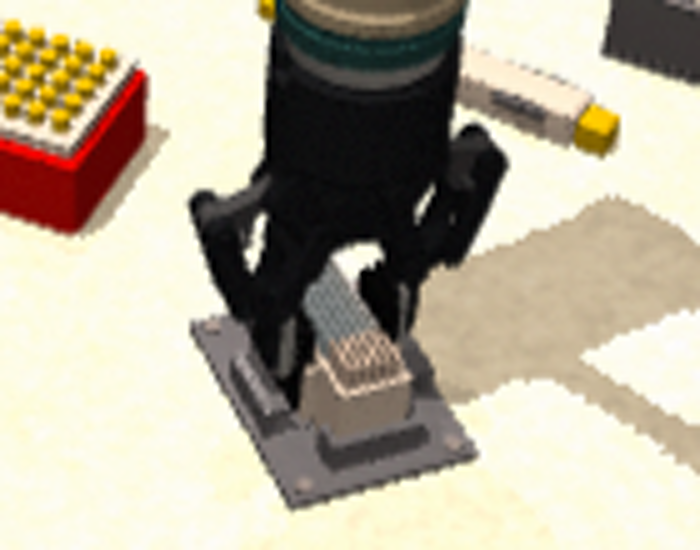

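servo_tool --pt "0 0 0 0 0 0" --pt "0 0 0 0 0 0" --pt "0 0 0 0 0 0" --hand 150

```text
clock: 5.45
position: [0.5171, -0.2236, 0.0249]
ee_rot: [0.001, 0.334, 0.943, -0.0]
contact_force: [-1.4, -0.1, 7.9]
width: 0.0457
```

servo_tool --pt "0 0 -1 0 0 0" --pt "0 0 -2 0 0 0" --pt "0 0 -3 0 0 0" --pt "0 0 -4 0 0 0"

```text
clock: 5.85
position: [0.5164, -0.2229, 0.0274]
ee_rot: [-0.001, 0.334, 0.943, 0.0]
contact_force: [0.2, -0.6, -2.5]
width: 0.0451
```

servo_tool --pt "0 0 -3 0 0 0" --pt "0 0 -6 0 0 0" --pt "0 0 -9 0 0 0" --pt "0 0 -13 0 0 0" --pt "0 0 -18 0 0 0" --pt "0 0 -24 0 0 0" --pt "0 0 -32 0 0 0" --pt "0 0 -40 0 0 0"

```text
clock: 6.65
position: [0.5168, -0.2232, 0.0686]
ee_rot: [0.0, 0.334, 0.943, -0.0]
contact_force: [-0.4, -0.9, -2.7]
width: 0.0453
```

servo_tool --pt "0 0 -10 0 0 0" --pt "0 0 -25 0 0 0" --pt "0 0 -40 0 0 0" --pt "0 0 -55 0 0 0" --pt "0 0 -70 0 0 0" --pt "0 0 -80 0 0 0" --pt "0 0 -86 0 0 0" --pt "0 0 -86 0 0 0"

```text
clock: 7.45
position: [0.5172, -0.2234, 0.1548]
ee_rot: [0.001, 0.334, 0.943, -0.0]
contact_force: [-0.1, -0.3, -2.8]
width: 0.0452
```

Run:
```python
from h import *
im,d=cams.get_image("side")
c=im[50:260,260:500]
cv2.imwrite("pics/side5z.png",cv2.resize(cv2.convertScaleAbs(c[:,:,::-1],alpha=1.7),None,fx=2.8,fy=2.8,interpolation=cv2.INTER_CUBIC))
go([.532,.236,.150],51)
```

```text
row [277.17 366.38   3.92] [-0.    0.02 -0.01] now [ 0.5167 -0.2232  0.154 ] w 0.045431818241014325 F [-0.28 -0.1  -2.03] t 7.5
```

View pics/side5z.png

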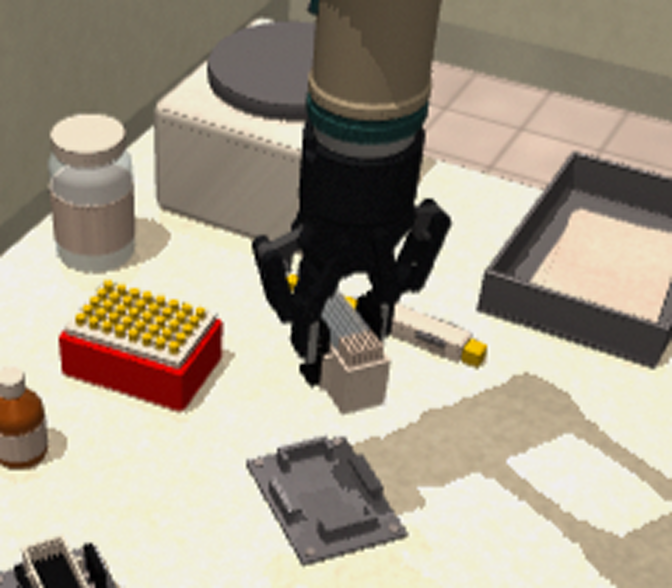

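servo_tool --pt "6 8 0 0 0 0" --pt "18 24 0 0 0 0" --pt "36 48 0 0 0 0" --pt "57 75 0 0 0 0" --pt "78 103 0 0 0 0" --pt "99 131 0 0 0 0" --pt "120 159 0 0 0 0" --pt "141 186 0 0 0 0"

```text
clock: 8.3
position: [0.5233, 0.0123, 0.1531]
ee_rot: [-0.001, 0.334, 0.943, -0.0]
contact_force: [1.0, -0.4, -2.3]
width: 0.0452
```

servo_tool --pt "21 28 0 0 0 0" --pt "42 56 0 0 0 0" --pt "63 83 0 0 0 0" --pt "84 111 0 0 0 0" --pt "103 136 0 0 0 0" --pt "118 156 0 0 0 0" --pt "130 172 0 0 0 0" --pt "136 180 0 0 0 0"

```text
clock: 9.1
position: [0.5308, 0.2377, 0.1529]
ee_rot: [-0.001, 0.333, 0.943, -0.0]
contact_force: [-0.6, -0.5, -2.0]
width: 0.0455
```

servo_tool --pt "0 0 0 0 0 0" --pt "0 0 0 0 0 0" --pt "0 0 0 0 0 0"

```text
clock: 9.4
position: [0.5317, 0.2346, 0.1537]
ee_rot: [-0.0, 0.334, 0.942, -0.0]
contact_force: [0.5, 0.2, -0.6]
width: 0.0454
```

Run:
```python
from h import *
for n in("side","top"):
    im,d=cams.get_image(n);cv2.imwrite(f"pics/{n}6.png",cv2.convertScaleAbs(im[:,:,::-1],alpha=1.5))
go([.532,.236,.150],51)
```

```text
row [0.83 1.16 3.84] [-0.03  0.01 -0.08] now [0.5319 0.2346 0.1538] w 0.045309502409867995 F [-0.23  0.39 -2.05] t 9.5
```

View pics/side6.png

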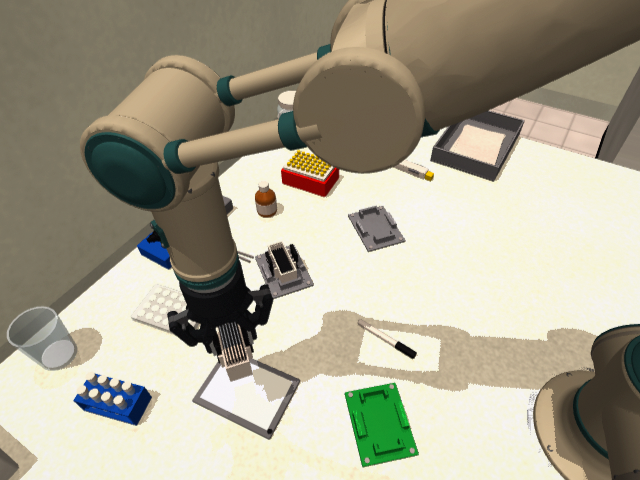

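View pics/top6.png

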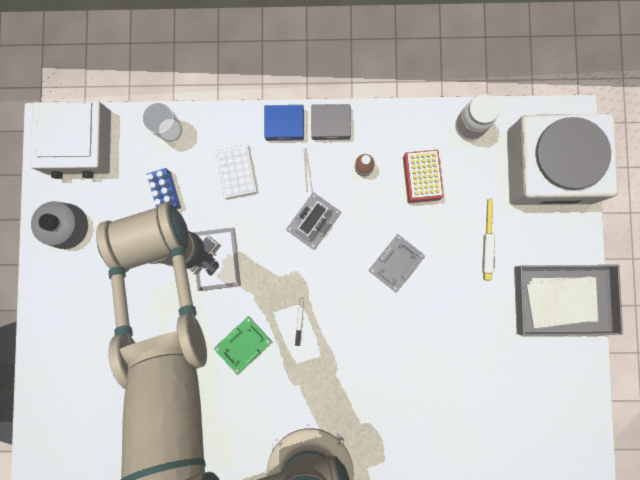

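Run:
```python
from h import *
im,d=cams.get_image("side")
cv2.imwrite("pics/s7.png",cv2.resize(cv2.convertScaleAbs(im[285:415,165:305,::-1],alpha=1.5),None,fx=4.5,fy=4.5,interpolation=cv2.INTER_CUBIC))
K,o,M=cam("side")
a=np.radians(-39);X=np.array([np.cos(a),np.sin(a),0]);Y=np.array([-np.sin(a),np.cos(a),0])
for zb in(.135,):
  for sx in(-1,1):
    for sy in(-1,1):
      for h in(0,.04):
        P=np.array([.532,.2346,zb+h])+sx*.043*X+sy*.0165*Y;c=(P-o)@M
        print(sx,sy,h,np.round((np.array([K[0,0]*c[0]/-c[2]+K[0,2],K[1,1]*c[1]/c[2]+K[1,2]])-[165,285])*4.5))
```

```text
-1 -1 0 [393. 399.]
-1 -1 0.04 [376. 340.]
-1 1 0 [292. 432.]
-1 1 0.04 [270. 374.]
1 -1 0 [334. 181.]
1 -1 0.04 [316. 117.]
1 1 0 [240. 209.]
1 1 0.04 [217. 146.]
```

View pics/s7.png

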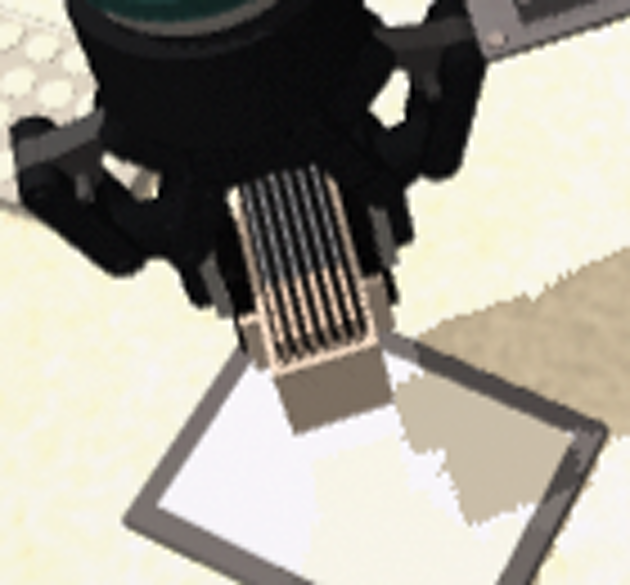

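The predicted corners of a level cassette with its underside at 0.135 m match the picture to 1–2 pixels: rim at (270,374) and (376,340), bottom at (292,432) and (393,399) in the zoom. I'm handing in.

```bash
python3 -c "
from rig import sign_off,telemetry
s=telemetry.get_state();print(s['clock'],s['qd'],s['width'])
print(sign_off())"
```

```text
9.55 [ 1.91069653e-03  7.01685877e-04 -3.39263252e-03  2.17278333e-03
 -9.44487442e-05  8.61841363e-04] 0.045169155283384964
the job is handed in; nothing more can be done
None
```

I pinched the loaded cassette's two catches at the lowest grip setting (20 N), lifted it straight out of its dock and carried it over the light pad. I handed the job in at about 9.6 s with the cassette held there.

**Last checks:**
- **Position:** the gripper is within about 2 mm of the measured pad centre. The camera picture fits a level cassette with its underside about 0.135 m above the bench.
- **Grip:** the arm is still. The opening holds steady at about 45 mm. That is slightly under the 47 mm given for fully pinched, so both catches should be fully in.
- **Forces:** the gripper pressed the cassette down with about 8 N while closing. During the lift the force was only about 2–3 N, roughly the cassette's weight, so there was no tug on the dock.
- **Surroundings:** in the last pictures the empty cassette is still seated in its dock and the other things look unmoved. I compared those pictures only by eye.

No check failed. Sign-off gives no verdict, and the catch travel could not be read directly, only inferred from the opening.

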